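# Move a snapped-in tube magazine to the transit carrier

### The job

Squeeze the two sprung side tabs of the tube magazine to free it from the filling holder, lift it out without tearing at the latches, and put it in the bay of the white transit carrier, pressing it down gently against the sprung plate (some 10 to 15 N; keep well below 25 N) until both tabs spring out fully under the ledges and it stays latched when you let go. Leave everything else on the table where it is.

Things in the scene. Friction and masses are not known exactly. Their poses are not given: they have to be found in the camera images.
- magazine_grip (a point): centre point between the thumb pads of the tube magazine, 55 mm above its underside, on its middle axis; x along its length, z up. The ribbed thumb pads of its two sprung tabs (one half-way along each long side, 26 mm wide along x) span 40 to 66 mm above the underside, face +y and -y, and are 50 mm apart over their outsides, 40 mm when both are squeezed fully in
- magazine: white plastic block 84 mm long (x), 36 mm wide (y), 50 mm high with a row of four orange-capped tubes (16 mm caps, tops at 70 mm); origin at the centre of its underside. About 0.2 kg, varies. Both ways round are equal. At the start it is snapped into the holder, aligned with it, its underside 17 mm above the table
- tab_left (a joint): how far the tab on the magazine's +y side is pressed in, m: 0 out, 0.005 fully in. Spring: 3 N to start, 8 N fully in. The hook at its foot (top face 14 mm, lowest point 5 mm above the underside) reaches 27 mm from the middle plane when out and catches under a ledge of the bay, whose edge is 24 mm from the middle; fully in it clears by 2 mm
- tab_right (a joint): the same for the tab on the -y side
- holder: filling holder, fixed: dark steel plate 130 x 100 mm with a grey bay 102 x 72 mm; origin at the centre of the plate's underside, on the table; x is the bay's long direction. The bay's well has its floor 12 mm and its wall tops 41 mm above the table; the ledges begin 19 mm above that floor. A sprung plate like the carrier's pushes the magazine up against the ledges with 8 N
- carrier: transit carrier, fixed: white tray 150 x 116 mm, rim 18 mm high; origin at the centre of its underside, on the table; x along the bay. In its middle a cradle on a height screw has the same bay: well 87 x 39 mm (1.5 mm clearance a side), flared on top to take 3 mm of error, wall tops 29 mm above its hard floor. That floor is 22 to 36 mm above the origin, as the screw was left: to be felt
- plunger (a joint): how far the sprung plate in the carrier's well is pressed down, m: 0 free (stands 9 mm above the hard floor), 0.009 at the hard floor. Spring: 3 N to start, 8 N at 0.004, 14 N at 0.009. Pressed beyond 0.004 the magazine's hooks are below the ledges and can spring out (or snap past unsqueezed); latched and let go it reads 0.004
- marker: grey marker pen lying on the table, 130 mm long, 15 mm thick; origin under its middle. Bystander, leave where it is
- stray_tube: single capped sample tube lying on the table, 78 mm long, 16 mm thick; origin under its middle. Bystander, leave where it is
- sanitiser: clear bottle with white cap, 60 mm across, 150 mm tall; origin at the centre of its underside. Bystander, leave where it is
- swab_cup: empty steel cup, 76 mm across, 90 mm tall; origin at the centre of its underside. Bystander, leave where it is
- dish: steel bowl, 150 mm across, 40 mm tall; origin at the centre of its underside. Bystander, leave where it is
- test_tube_rack: cardboard tube rack with many capped tubes, 90 x 200 x 78 mm; origin at the centre of its underside. Bystander, leave where it is
- glove_carton: blue carton, 120 x 240 x 80 mm; origin at the centre of its underside. Bystander, leave where it is
Not all that is in view belongs to the job. What is shaped like the magazine but yellow is not meant.

How it is judged:
By the outcome, as a careful person would: the job done as asked, in the order asked, and still so for the second after the job is handed in, with the robot touching nothing.
It also fails if it takes over 43 s, if anything falls off the work surface, if the arm or the gripper's body presses on something with over 40 N, if the wrist force passes 120 N, or if a joint passes its speed limit or range.

### The arm

A 6-joint arm with a two-finger parallel gripper is mounted at the origin on the work surface. World frame = base frame: x ahead of the robot, y to its left, z up, the work surface at z = 0. Lengths are in m, angles in rad, forces in N, time in s.
With the tool pointing down it reaches from about 0.35 to 0.975 m from the base axis. Payload 4.9 kg.
Tool frame: the origin (TCP) lies at the very end of the fingers, on their centre line; the grasp point (between the pads) lies 19 mm behind it; z points along the fingers, x is the direction in which the jaws open and shut, and the axes are right-handed (so a half turn about z gives the same grasp; the last joint's range is limited). The gripper opens to 85 mm and grips with 20 to 120 N. Pads are 22 mm wide; open, the fingers measure 114 mm over their backs; the gripper's body (76 mm by 85 mm) begins 54 mm behind the grasp point. The pads swing forward as they close: fully open they stand 13 mm farther back than shut.
Start: joints at [1.121, 0.053, 1.613, -0, 1.476, -0.119], TCP at [0.203, 0.591, 0.231] pointing down, gripper open.
Joint ranges: [-3.01, 3.01], [-1.01, 2.22], [0.06, 2.58], [-1.02, 4.17], [0.09, 2.62], [-3.14, 3.14]. Speed limits (rad/s): [2.57, 2.57, 3.14, 3.14, 3.14, 3.14].

### API

Orientations are given as a rotation vector (axis times angle).
In Python, from station import readout, viewer, ctrl, nets gives the robot as it stands. The module is installed in compiled form; this text tells all that it offers.
- The arm moves only by the tool step_arm, never from a script. Its argument "moves" is a list that holds one entry, the list of rows, each a list of 4 numbers: the shift along the world's x, y, z in cm, then the turn about the world's z in rad. In form: [[[dx, dy, dz, yaw], ...]]. A call has 1 to 10 rows; each row shifts and turns the commanded pose from where the row before left it; what a row does not reach is not made up. A row lasts 1/12 s, in which the tool goes at most 41.7 mm and 7.16 degrees, less where a joint would pass 70% of its speed; a pose out of reach is approached as far as the arm can. A call is refused whole if a number of a shift passes 4.17 or a number of a turn 0.125, either way. A call with a gripper value outside its range is refused whole. "grip" is the closure, from 0 (fully open) to 1 (shut), set as the call begins (left out, the last holds). The fingers move at their own pace and stop on an object; "squeeze" is the grip in N (left out, the last holds). Time passes only in rows, so rows that do not move let the fingers close. It gives the time, the measured TCP pose, the force and the opening at its end, in the units of the state.
- readout.get_obs(): the state, without advancing time (a new reading comes with each control period).
- viewer.get_image(name): name is "side" or "top"; returns the picture (384x512x3 uint8, blue, green, red); there is no depth.
- viewer.calibration(name): a dict with "camera_matrix" (3x3 intrinsics, pixels), "R" (3x3) and "t" (3): a world point X has camera coordinates R X + t. Camera axes: x right, y down, z forward; pixel columns grow to the right and rows downward; lengths in m; the calibration is good to about 2 mm. A picture is of the moment at which its call begins. calibration takes no time and is no camera call.
- ctrl.finish_job(): hands the job in, once; it reports no verdict.
Trained networks look in the newest picture that a camera, given by its name, has taken for a name from the list of things; names that differ only in an ending like _2 or _b are one class to them, and where a whole thing is asked for, a point or a joint stands for the part that bears it (a point fixed in the world has none). Each returns a list of dicts, best first, with "confidence" (0 to 1); they miss things now and then, are a little off and sometimes report something else, mostly with a low value. They report only what shows in the picture. A call takes as long as a camera call. They do not tell look-alikes from the thing itself.
- nets.masks_of(camera, thing): "region" (384x512 bool, what is visible of it) and "box" ([left, top, right, bottom] in pixels, round what is visible of it).
- nets.pinpoint(camera, thing): "at" ([column, row] in pixels: a listed point, or the origin of a listed thing).
The state is a dict: "t": time; "q": joint angles; "dq": joint speeds; "effort": joint torques, N m; "tool_pos": TCP position; "tool_rot": TCP orientation; "contact_force": force on the tool from outside, world axes, zero at the start; "wrist_torque": the same for the moment, N m; "opening": finger opening in m.
Only numpy, scipy, OpenCV 4.12 (cv2) and the standard library are available. Lean on these libraries where they do the work, as an engineer would, in place of code of your own. Each camera call takes 0.05 s, during which the arm holds its last target. There are 200 camera calls.

## Working session

There is one attempt and no reset: what is moved stays moved. The work goes in short steps, Python scripts to look and compute and a tool call to move; the robot and the scene stay as the last step left them, time stands still between calls to the robot, and variables do not carry over. Pictures are saved under pics/ and viewed, about 8 in all and at most 12, crops included, and the job is handed in when it is done.

Besides the shell and the picture viewer there is one more tool, called after "Emit:" as name([rows], argument=value, ...), one row to a line, values as JSON. step_arm: Moves the arm, as the interface text tells. Its arguments: {"type":"object","properties":{"moves":{"type":"array","items":{"type":"array","items":{"type":"array","items":{"type":"number"}}}},"grip":{"type":"number"},"squeeze":{"type":"number"}},"required":["moves"]}

```bash
mkdir -p pics; cat > h.py <<'E'
import numpy as np, cv2
from station import readout, viewer, ctrl, nets
def snap(c,f=None):
    im=viewer.get_image(c)
    if f: cv2.imwrite('pics/'+f,im)
    return im
def proj(c,X):
    k=viewer.calibration(c); X=np.atleast_2d(X)
    p=(np.array(k['R'])@X.T).T+np.array(k['t']).ravel(); p=(np.array(k['camera_matrix'])@p.T).T
    return p[:,:2]/p[:,2:]
def ray(c,uv,z):
    k=viewer.calibration(c);R=np.array(k['R']);t=np.array(k['t']).ravel()
    d=R.T@np.linalg.solve(np.array(k['camera_matrix']),[uv[0],uv[1],1.]);o=-R.T@t
    return o+d*(z-o[2])/d[2]
def tri(obs):
    A=[];b=[]
    for c,uv in obs:
        k=viewer.calibration(c);R=np.array(k['R']);t=np.array(k['t']).ravel()
        d=R.T@np.linalg.solve(np.array(k['camera_matrix']),[uv[0],uv[1],1.]);d/=np.linalg.norm(d);o=-R.T@t
        P=np.eye(3)-np.outer(d,d);A.append(P);b.append(P@o)
    x=np.linalg.lstsq(np.vstack(A),np.hstack(b),rcond=None)[0]
    return x
E
python3 - <<'E'
from h import *
a=snap('top','top0.png');b=snap('side','side0.png')
for c in('top','side'):
    k=viewer.calibration(c);print(c,(-np.array(k['R']).T@np.array(k['t']).ravel()).round(3),np.array(k['camera_matrix'])[0,0])
    for n in('magazine_grip','magazine','holder','carrier'):
        for r in nets.pinpoint(c,n)[:3]: print(c,n,np.round(r['at'],1),round(r['confidence'],2))
    for n in('magazine','holder','carrier'):
        for r in nets.masks_of(c,n)[:2]: print(c,n,'box',np.round(r['box']),round(r['confidence'],2))
o=readout.get_obs();print(o['t'],o['tool_pos'],o['tool_rot'],o['opening'],o['contact_force'])
E
```

```text
top [0.361 0.036 1.238] 379.7399523578372
top magazine_grip [238.1 222.5] 0.92
top magazine_grip [193.4 208. ] 0.85
top magazine_grip [216.6 263.5] 0.81
top magazine [197.2 207.5] 0.93
top magazine [215.9 262.2] 0.7
top magazine [236.8 219.5] 0.53
top holder [194.8 211.2] 0.56
top carrier [340.7 208.2] 0.92
top magazine box [203. 254. 229. 274.] 0.91
top magazine box [186. 191. 205. 218.] 0.77
top holder box [176. 190. 214. 229.] 0.62
top carrier box [317. 183. 369. 238.] 0.92
top carrier box [185. 193. 200. 219.] 0.49
side [-0.295 -0.797  0.886] 443.76612194041013
side magazine_grip [200.7 173.7] 0.76
side magazine_grip [220.3 198.2] 0.68
side magazine_grip [175.9 202.5] 0.66
side magazine [221.6 209.4] 0.69
side magazine [199.6 181.1] 0.56
side holder [205.  185.7] 0.77
side carrier [309.4 253.9] 0.79
side carrier [146.1 162.6] 0.3
side magazine box [208. 189. 236. 216.] 0.94
side magazine box [166. 193. 188. 230.] 0.69
side holder box [182. 175. 224. 197.] 0.75
side carrier box [283. 223. 335. 273.] 0.84
0.8 [0.2030038  0.59109907 0.23133602] [-2.55690056e+00 -1.82529391e+00 -3.84693955e-05] 0.0853327932953954 [ 0.93994034  0.78143374 -0.81476189]
```

View pics/top0.png

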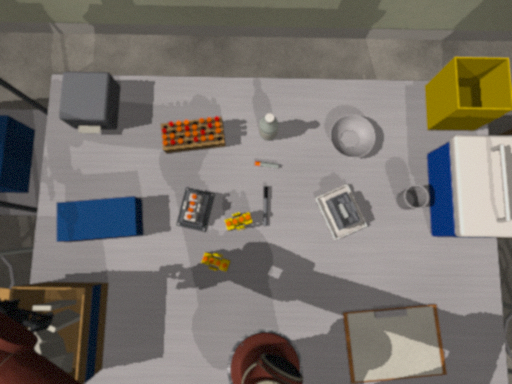

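View pics/side0.png

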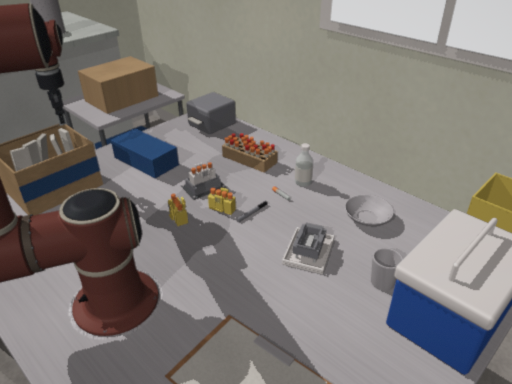

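The white magazine sits in the holder at top (195,207) / side (201,175). The carrier is at top (342,211) / side (310,247). The yellow look-alikes are at top (238,221) and (216,262).

```bash
python3 - <<'E'
from h import *
print('tcp px',proj('top',[.203,.591,.231]),proj('side',[.203,.591,.231]),proj('top',[0,0,0]),proj('side',[0,0,0]))
k=viewer.calibration('top');print(np.round(k['R'],3))
print('grip',tri([('top',(193.4,208)),('side',(200.7,173.7))]), ray('top',(193.4,208),.072),ray('side',(200.7,173.7),.072))
print('mag',ray('top',(197.2,207.5),.017),ray('side',(199.6,181.1),.017))
print('hold',ray('top',(194.8,211.2),0),ray('side',(205,185.7),0))
print('carr',ray('top',(340.7,208.2),0),ray('side',(309.4,253.9),0))
a=snap('top');b=snap('side')
def cr(im,c,r): return cv2.resize(im[c[1]-r[1]:c[1]+r[1],c[0]-r[0]:c[0]+r[0]],None,fx=8,fy=8,interpolation=cv2.INTER_CUBIC)
T=np.vstack([np.hstack([cr(a,(195,208),(25,30)),cr(a,(342,211),(25,30))])]);S=np.hstack([cr(b,(202,180),(25,30)),cr(b,(310,249),(25,30))])
cv2.imwrite('pics/ct.png',T);cv2.imwrite('pics/cs.png',S)
E
```

```text
tcp px [[ 36.57475699 307.8820268 ]] [[ 62.25812357 122.36758031]] [[264.76246799 367.51826182]] [[116.24688481 300.96456773]]
[[ 0.016 -1.     0.007]
 [-0.988 -0.017 -0.152]
 [ 0.152 -0.004 -0.988]]
grip [0.48207754 0.23113156 0.05924568] [0.48204529 0.22802753 0.072     ] [0.46884133 0.21629802 0.072     ]
mag [0.48958234 0.22488919 0.017     ] [0.48705314 0.25072137 0.017     ]
hold [0.47910156 0.23486481 0.        ] [0.49688885 0.23497719 0.        ]
carr [ 0.49681688 -0.24279077  0.        ] [ 0.48037176 -0.24672412  0.        ]
```

View pics/ct.png

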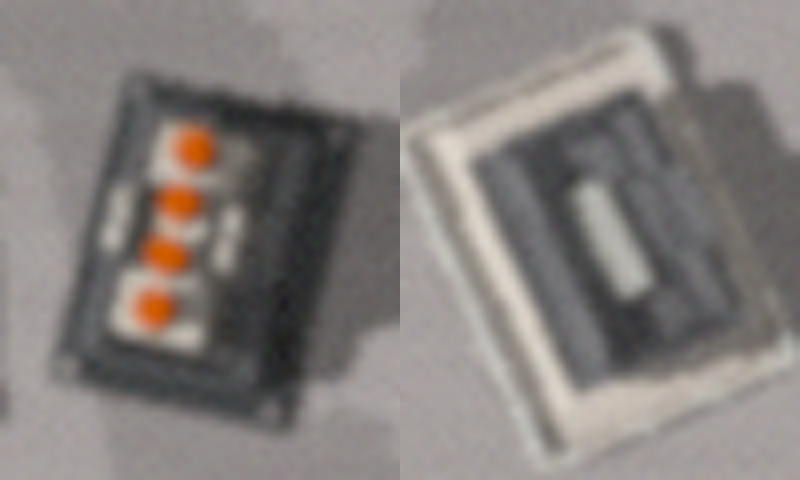

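View pics/cs.png

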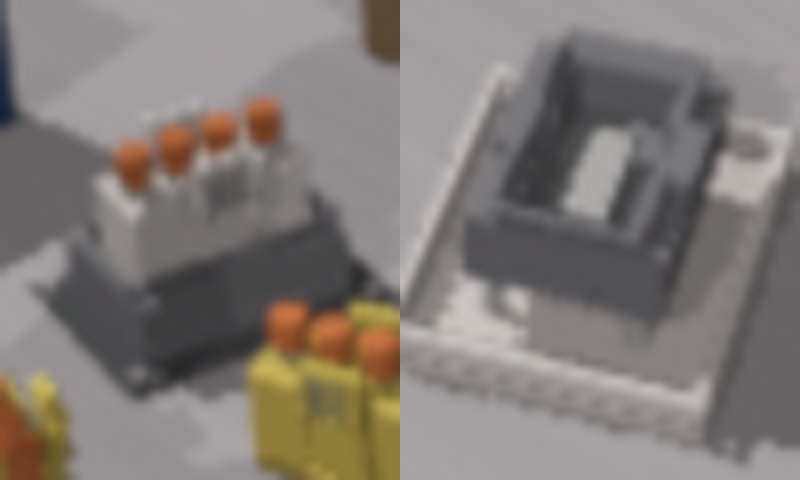

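```bash
cat > fit.py <<'E'
from h import *
from scipy.optimize import least_squares
def px(o,p): return (np.array(p)+.5)/8-.5+np.array(o)
def W(p,L): 
    c,s=np.cos(p[2]),np.sin(p[2]);L=np.array(L,float);return np.c_[p[0]+c*L[:,0]-s*L[:,1],p[1]+s*L[:,0]+c*L[:,1],L[:,2]]
def fit(f,x0,n):
    r=least_squares(f,x0,loss='soft_l1',x_scale=[.01]*2+[.1]+[.01]*(len(x0)-3));print(n,r.x.round(4),'res px',r.fun.reshape(-1,2).round(1).tolist());return r.x
E
python3 - <<'E'
from fit import *
H=(170,178);C=(317,181);HS=(177,150);CS=(285,219)
# caps: order in top far->near = local +x -> -x
ct=px(H,[(195,149),(180,202),(165,255),(154,308)])
cs=px(HS,[(264,122),(219,132),(177,150),(134,168)])
def f(p):
    L=[((1.5-i)*p[4],0,p[3]) for i in range(4)];w=W(p,L)
    return np.r_[proj('top',w)-ct,proj('side',w)-cs].ravel()
fit(f,[.48,.23,-.25,.08,.02],'mag caps')
hp=px(H,[(133,78),(355,125),(290,428),(60,378)])
hs=px(HS,[(40,290),(135,395)])
def f(p):
    w=W(p,[(.065,.05,p[3]),(.065,-.05,p[3]),(-.065,-.05,p[3]),(-.065,.05,p[3])])
    return np.r_[proj('top',w)-hp,proj('side',w[[3,2]])-hs].ravel()
fit(f,[.48,.23,-.25,.005],'holder')
rt=px(C,[(8,135),(255,25),(390,345),(150,465)])
rs=px(CS,[(100,68),(395,130),(315,405)])
kt=px(C,[(70,150),(240,95),(345,320),(180,390)])
ks=px(CS,[(170,35),(330,80),(260,262),(70,210)])
def f(p):
    w=W(p,[(.075,.058,.018),(.075,-.058,.018),(-.075,-.058,.018),(-.075,.058,.018)])
    b=W(p,[(.051,.036,p[3]),(.051,-.036,p[3]),(-.051,-.036,p[3]),(-.051,.036,p[3])])
    g=proj('side',w)
    return np.r_[proj('top',w)-rt,g[:3]-rs if 0 else g[[0,1,2]]-rs,proj('top',b)-kt,proj('side',b)-ks].ravel()
for y in(.4,):fit(f,[.49,-.245,y,.06],'carrier')
E
```

```text
mag caps [ 0.4869  0.2332 -0.205   0.0814  0.0209] res px [[-0.2, -0.0], [0.1, -0.0], [0.3, -0.0], [-0.1, 0.0], [-0.1, -0.1], [0.1, 0.4], [-0.0, 0.1], [-0.2, -0.3]]
holder [ 0.4869  0.2308 -0.1986  0.0044] res px [[-0.4, -1.1], [1.5, -0.5], [0.4, 0.5], [-0.9, 0.1], [-1.2, -0.2], [0.2, 0.6]]
carrier [ 0.4866 -0.2384  0.4189  0.056 ] res px [[-2.9, -0.9], [-1.4, -0.9], [1.5, 1.4], [-1.2, 0.7], [-0.5, -0.5], [0.5, 0.3], [-1.3, 0.4], [0.8, -0.2], [0.3, -2.2], [1.0, -0.5], [0.7, -0.2], [-3.6, 0.2], [0.5, 0.0], [0.8, 0.2], [-1.0, 0.5]]
```

Emit:
step_arm([
  [[2.0, -2.5, 0, 0.0], [2.0, -2.5, 0, 0.0], [2.0, -2.5, 0, 0.0], [2.0, -2.5, 0, 0.0], [2.0, -2.5, 0, 0.0], [2.0, -2.5, 0, 0.0], [2.0, -2.5, 0, 0.03], [2.0, -2.5, 0, 0.03], [2.0, -2.5, 0, 0.03], [2.0, -2.5, 0, 0.036]],
], grip=0)

```text
t: 1.73
tool_pos: [0.4037, 0.3398, 0.2316]
tool_rot: [2.435, 1.985, 0.001]
contact_force: [0.5, -0.7, 0.4]
opening: 0.0856
```

```bash
python3 - <<'E'
from fit import *
p=[.4866,-.2384,.4189,.056]
a=snap('top');b=snap('side')
def ov(c,im,o,r,q):
    s=10;cr=cv2.resize(im[o[1]:o[1]+r[1],o[0]:o[0]+r[0]],None,fx=s,fy=s,interpolation=cv2.INTER_CUBIC)
    h=q[3]
    for (lx,ly,z,col) in((.075,.058,.018,(0,0,255)),(.075,.058,0,(0,255,255)),(.051,.036,h,(0,255,0)),(.0435,.0195,h-.01,(255,0,0))):
        w=W(q,[(lx,ly,z),(lx,-ly,z),(-lx,-ly,z),(-lx,ly,z)])
        u=((proj(c,w)-np.array(o)+.5)*s-.5).round().astype(np.int32)
        cv2.polylines(cr,[u],True,col,1)
    return cr
cv2.imwrite('pics/ov.png',cv2.resize(np.hstack([ov('top',a,(312,180),(62,62),p),ov('side',b,(278,216),(62,62),p)]),(800,400),interpolation=cv2.INTER_AREA))
E
```

```text
(no output)
```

View pics/ov.png

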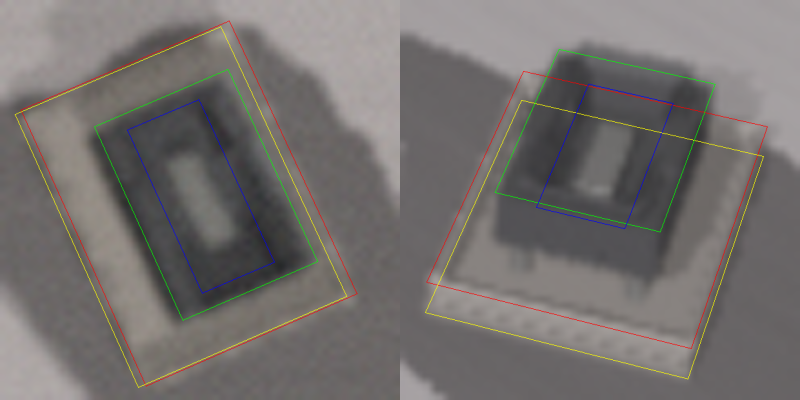

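The overlay matches the carrier to about 1 px; cradle walls show at top crop (95–317, 70–320). I'll refine it against image edges and the plunger blob.

```bash
cat > ref.py <<'E'
from fit import *
from scipy.ndimage import map_coordinates
from scipy.optimize import minimize
def seg(a,b,n=40): t=np.linspace(.05,.95,n)[:,None]; return np.array(a)*(1-t)+np.array(b)*t
def rect(x,y,z): return [(x,y,z),(x,-y,z),(-x,-y,z),(-x,y,z)]
def run(ims,cams=('top','side'),p0=(.4866,-.2384,.4189,.056)):
    G={}
    for c in ims:
        g=cv2.GaussianBlur(cv2.cvtColor(ims[c],cv2.COLOR_BGR2GRAY).astype(float),(0,0),.9)
        G[c]=(cv2.Sobel(g,-1,1,0),cv2.Sobel(g,-1,0,1))
    def cost(p):
        s=0
        for c in cams:
            for (r,idx) in((rect(.075,.058,.018),{'top':(0,1,2,3),'side':(0,1,2,3)}),(rect(.075,.058,0.),{'top':(2,3),'side':(1,2)}),(rect(.051,.036,p[3]),{'top':(0,1,2,3),'side':(2,3,0,1)})):
                for i in idx[c]:
                    w=W(p,seg(r[i],r[(i+1)%4]));u=proj(c,w);d=u[-1]-u[0];d/=np.linalg.norm(d)
                    gx,gy=[map_coordinates(q,[u[:,1],u[:,0]],order=1) for q in G[c]]
                    s-=np.minimum(abs(gx*-d[1]+gy*d[0]),80).mean()
        return s
    best=min((minimize(cost,np.array(p0)+d,method='Nelder-Mead',options=dict(initial_simplex=np.array(p0)+d+np.vstack([np.zeros(4),np.diag([.003,.003,.03,.004])]),maxiter=400)) for d in np.random.default_rng(0).normal(0,1,(12,4))*[.002,.002,.02,.003]),key=lambda r:r.fun)
    return best.x,best.fun
E
python3 - <<'E'
from ref import *
ims={'top':cv2.imread('pics/top0.png'),'side':cv2.imread('pics/side0.png')}
for cams in(('top','side'),('top',),('side',)):
    x,f=run(ims,cams);print(cams,x.round(4),round(f,1))
C=(317,181);CS=(285,219)
print('plunger',ray('top',px(C,(213,240)),.036),ray('side',px(CS,(200,172)),.036),tri([('top',px(C,(213,240))),('side',px(CS,(200,172)))]))
E
```

```text
Traceback (most recent call last):
  File "ref.py", line 20, in run
    best=min((minimize(cost,np.array(p0)+d,method='Nelder-Mead',options=dict(initial_simplex=np.array(p0)+d+np.vstack([np.zeros(4),np.diag([.003,.003,.03,.004])]),maxiter=400)) for d in np.random.default_rng(0).normal(0,1,(12,4))*[.002,.002,.02,.003]),key=lambda r:r.fun)
  File "ref.py", line 20, in <genexpr>
    best=min((minimize(cost,np.array(p0)+d,method='Nelder-Mead',options=dict(initial_simplex=np.array(p0)+d+np.vstack([np.zeros(4),np.diag([.003,.003,.03,.004])]),maxiter=400)) for d in np.random.default_rng(0).normal(0,1,(12,4))*[.002,.002,.02,.003]),key=lambda r:r.fun)
              ~~~~~~~~^^^^^^^^^^^^^^^^^^^^^^^^^^^^^^^^^^^^^^^^^^^^^^^^^^^^^^^^^^^^^^^^^^^^^^^^^^^^^^^^^^^^^^^^^^^^^^^^^^^^^^^^^^^^^^^^^^^^^^^^^^^^^^^^^^^^^^^^^^^^^^^^^^^^^^^^^^
  File "ref.py", line 16, in cost
    w=W(p,seg(r[i],r[(i+1)%4]));u=proj(c,w);d=u[-1]-u[0];d/=np.linalg.norm(d)
                                  ~~~~^^^^^
  File "h.py", line 8, in proj
    k=viewer.calibration(c); X=np.atleast_2d(X)
ValueError: time passes only in moves, steps and waits
```

Emit:
step_arm([
  [[2.0, -2.6, 0, 0], [2.0, -2.7, -1, 0], [2.0, -2.7, -2, 0], [2.3, -2.7, -2, 0], [0, 0, -2, 0], [0, 0, -2, 0], [0, 0, 0, 0]],
])

```text
t: 2.42
tool_pos: [0.4832, 0.2331, 0.1364]
tool_rot: [-2.435, -1.979, 0.012]
contact_force: [0.0, 0.4, -1.2]
opening: 0.0856
```

```bash
sed -i "s/viewer.calibration(c)/cal(c)/; s/^def snap/import functools\n@functools.cache\ndef cal(c): return viewer.calibration(c)\ndef snap/" h.py
cat > t.py <<'E'
from ref import *
ims={'top':cv2.imread('pics/top0.png'),'side':cv2.imread('pics/side0.png')}
for cams in(('top','side'),('top',),('side',)):
    x,f=run(ims,cams);print(cams,x.round(4),round(f,1))
C=(317,181);CS=(285,219)
print('plunger',ray('top',px(C,(213,240)),.036),ray('side',px(CS,(200,172)),.036),tri([('top',px(C,(213,240))),('side',px(CS,(200,172)))]))
o=readout.get_obs();r=cv2.Rodrigues(np.array(o['tool_rot']))[0]
print(o['tool_pos'].round(4) if hasattr(o['tool_pos'],'round') else o['tool_pos'],r.round(4),'xyaw',np.arctan2(r[1,0],r[0,0]))
E
python3 t.py
```

```text
('top', 'side') [ 0.4835 -0.2377  0.4136  0.0618] -1089.5
('top',) [ 0.4866 -0.2409  0.4208  0.0438] -559.0
('side',) [ 0.4818 -0.2411  0.4224  0.0706] -604.8
plunger [ 0.48543926 -0.24247496  0.036     ] [ 0.49395293 -0.23359254  0.036     ] [ 0.48447927 -0.24021851  0.0460912 ]
[0.4832 0.2331 0.1364] [[ 0.2045  0.9788 -0.0082]
 [ 0.9789 -0.2045 -0.0023]
 [-0.0039 -0.0076 -1.    ]] xyaw 1.3648187304233703
```

Emit:
step_arm([
  [[0.35, 0, -1.5, 0], [0, 0, -1.5, 0], [0, 0, -1.5, 0], [0, 0, -1.5, 0], [0, 0, -1.0, 0], [0, 0, -0.8, 0], [0, 0, -0.5, 0], [0, 0, 0, 0], [0, 0, 0, 0]],
])

```text
t: 3.17
tool_pos: [0.4898, 0.2344, 0.0588]
tool_rot: [2.437, 1.983, 0.001]
contact_force: [-0.2, -1.3, 0.9]
opening: 0.0853
```

```bash
cat > v.py <<'E'
import sys
from h import *
def cr(c,ct,r=(25,30),s=8):
    im=snap(c);return cv2.resize(im[ct[1]-r[1]:ct[1]+r[1],ct[0]-r[0]:ct[0]+r[0]],None,fx=s,fy=s,interpolation=cv2.INTER_CUBIC)
X=np.array([float(a) for a in sys.argv[2:5]])
cv2.imwrite('pics/'+sys.argv[1],np.hstack([cr(c,proj(c,X)[0].round().astype(int)) for c in('top','side')]))
o=readout.get_obs();r=cv2.Rodrigues(np.array(o['tool_rot']))[0]
print(o['t'],np.round(o['tool_pos'],4),'xyaw',round(np.arctan2(r[1,0],r[0,0]),4),'F',np.round(o['contact_force'],1),o['opening'])
E
python3 v.py g1.png .487 .2325 .07
```

```text
3.2667 [0.4902 0.2344 0.0593] xyaw 1.366 F [-0.5 -0.2  1.3] 0.08517760904268679
```

View pics/g1.png

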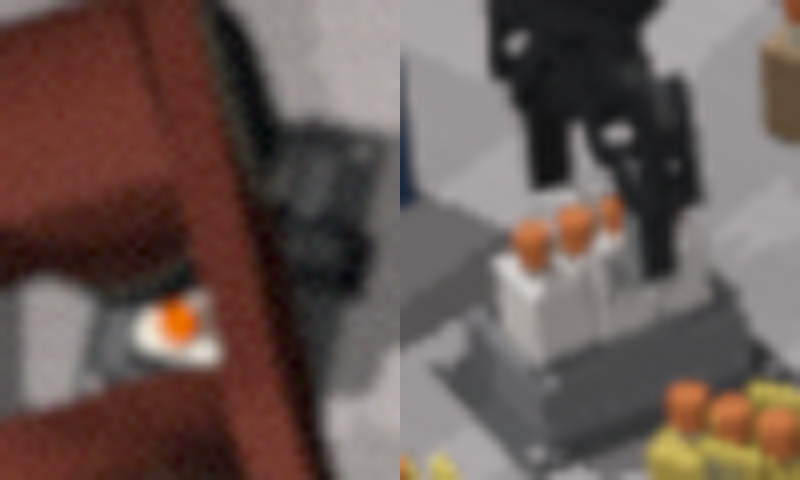

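The open jaws straddle the magazine. The near finger tip at side crop (657,278) looks a little toward the far end, so I'll check that by projection.

```bash
python3 - <<'E'
from h import *
c=proj('side',[.487,.2325,.07])[0].round()-[25,30]
def q(X): return ((proj('side',X)-c+.5)*8-.5+[400,0]).round(0)
y=1.366-np.pi; u=np.array([np.cos(y),np.sin(y),0]); v=np.array([-u[1],u[0],0])
T=np.array([.4902,.2344,.0593])
for z in(0,.008,.013):
  for d in(.0427,.057): print(z,d,'tip corners',[q(T+u*d+v*s*.011+[0,0,z])[0].tolist() for s in(-1,1)])
# predicted magazine top near edge & tab for centre estimates
yaw=-.203;R=np.array([[np.cos(yaw),-np.sin(yaw)],[np.sin(yaw),np.cos(yaw)]])
for C in((.487,.2325),):
  P=lambda x,y,z:np.r_[np.array(C)+R@[x,y],z]
  for n,p in dict(nearL=(-.042,-.018,.067),nearLb=(-.042,-.018,.041),farL=(-.042,.018,.067),tabtopL=(-.013,-.025,.083),tabtopR=(.013,-.025,.083),tabbL=(-.013,-.025,.057),tabbR=(.013,-.025,.057),nearR=(.042,-.018,.067)).items(): print(n,q(P(*p))[0])
E
```

```text
0 0.0427 tip corners [[632.0, 316.0], [678.0, 300.0]]
0 0.057 tip corners [[648.0, 332.0], [694.0, 315.0]]
0.008 0.0427 tip corners [[630.0, 300.0], [676.0, 284.0]]
0.008 0.057 tip corners [[647.0, 316.0], [693.0, 299.0]]
0.013 0.0427 tip corners [[630.0, 290.0], [676.0, 274.0]]
0.013 0.057 tip corners [[646.0, 306.0], [692.0, 289.0]]
nearL [534. 302.]
nearLb [540. 353.]
farL [495. 263.]
tabtopL [600. 256.]
tabtopR [655. 237.]
tabbL [605. 308.]
tabbR [659. 288.]
nearR [709. 241.]
```

Emit:
step_arm([
  [[-0.32, -0.15, -0.5, 0], [0, 0, -0.4, 0], [0, 0, 0, 0], [0, 0, 0, 0]],
])

```text
t: 3.6
tool_pos: [0.4858, 0.2324, 0.0488]
tool_rot: [-2.437, -1.982, 0.001]
contact_force: [-0.3, 0.7, -0.2]
opening: 0.0856
```

Emit:
step_arm([
  [[0, 0, 0, 0], [0, 0, 0, 0], [0, 0, 0, 0], [0, 0, 0, 0], [0, 0, 0, 0], [0, 0, 0, 0], [0, 0, 0, 0], [0, 0, 0, 0]],
], grip=1, squeeze=40)

```text
t: 4.27
tool_pos: [0.4868, 0.2331, 0.0509]
tool_rot: [-2.437, -1.983, -0.002]
contact_force: [-3.6, 0.6, 6.9]
opening: 0.0349
```

```bash
python3 v.py g2.png .487 .2325 .07
```

```text
4.3667 [0.4868 0.2331 0.0508] xyaw 1.366 F [-3.3 -0.   7.9] 0.035171436726698896
```

View pics/g2.png

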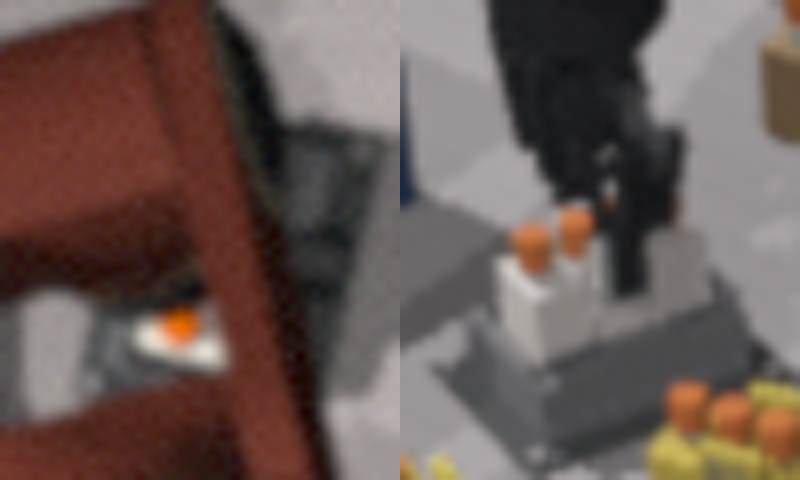

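The near finger covers the thumb pad mid-magazine (side crop 625,240), and the +7.9 N push-up means the latches are free. I'll lift gently.

Emit:
step_arm([
  [[0, 0, 0.2, 0], [0, 0, 0.2, 0], [0, 0, 0.2, 0], [0, 0, 0.2, 0], [0, 0, 0.2, 0], [0, 0, 0, 0]],
])

```text
t: 4.87
tool_pos: [0.4859, 0.2322, 0.0588]
tool_rot: [2.437, 1.983, -0.002]
contact_force: [0.8, 0.2, -2.6]
opening: 0.0352
```

Emit:
step_arm([
  [[0, 0, 1, 0], [0, 0, 1.5, 0], [0, 0, 2, 0], [0, 0, 2, 0], [0, 0, 2, 0], [0, -1, 2, 0], [0, -2, 1.5, 0.04], [0, -2.8, 0, 0.05], [0, -3, 0, 0.05], [0, -3, 0, 0.05]],
])

```text
t: 5.7
tool_pos: [0.486, 0.1135, 0.1801]
tool_rot: [2.233, 2.208, 0.0]
contact_force: [-0.3, -1.1, -3.0]
opening: 0.0352
```

Emit:
step_arm([
  [[0, -3, 0, 0.05], [0, -3, 0, 0.05], [0, -3, 0, 0.05], [0, -3, 0, 0.05], [0, -3, 0, 0.05], [0, -3, 0, 0.05], [0, -3, 0, 0.05], [0, -3, 0, 0.05], [0, -3, 0, 0.033], [0, -2.5, 0, 0]],
])

```text
t: 6.53
tool_pos: [0.4857, -0.1824, 0.1796]
tool_rot: [-1.712, -2.634, 0.001]
contact_force: [-0.1, 0.5, -2.5]
opening: 0.035
```

Emit:
step_arm([
  [[0, -2.5, 0, 0], [0, -2.0, 0, 0], [0, -1.5, 0, 0], [0, 0, -1, 0], [0, 0, -1, 0], [0, 0, 0, 0], [0, 0, 0, 0]],
])

```text
t: 7.12
tool_pos: [0.4853, -0.2387, 0.1574]
tool_rot: [-1.708, -2.632, -0.001]
contact_force: [0.7, 0.5, -1.6]
opening: 0.0354
```

```bash
python3 v.py g3.png .485 -.24 .1
```

```text
7.2167 [ 0.4863 -0.2394  0.159 ] xyaw 1.9904 F [ 0.4 -0.8 -2.3] 0.03511035240139668
```

View pics/g3.png

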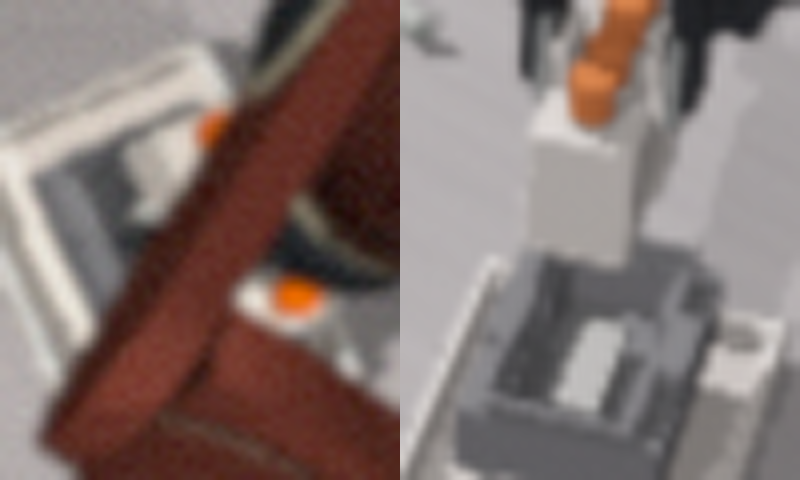

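Magazine hangs upright over the bay: underside at side crop (590,255), plunger at (595,360). I'll centre and descend to just above the walls.

Emit:
step_arm([
  [[-0.12, 0, -1.5, 0], [0, 0, -1.5, 0], [0, 0, -1.5, 0], [0, 0, -1, 0], [0, 0, 0, 0], [0, 0, 0, 0]],
])

```text
t: 7.72
tool_pos: [0.485, -0.2399, 0.1041]
tool_rot: [-1.711, -2.634, -0.0]
contact_force: [0.3, 0.0, -1.7]
opening: 0.0351
```

```bash
python3 v.py g4.png .485 -.24 .08
python3 - <<'E'
from fit import *
o=readout.get_obs();T=np.array(o['tool_pos']);q=[T[0],T[1],.4189]
c=proj('side',[.485,-.24,.08])[0].round()-[25,30]
f=lambda q,L:((proj('side',W(q,L))-c+.5)*8-.5+[400,0]).round().tolist()
b=T[2]-.034
print('mag bottom',f(q,[(-.042,.018,b),(-.042,-.018,b),(.042,-.018,b)]),'top',f(q,[(-.042,.018,b+.05),(-.042,-.018,b+.05)]))
for h in(.056,.06,.064): print(h,f([.485,-.2395,.4189],[(-.051,.036,h),(-.051,-.036,h),(.051,-.036,h),(.051,.036,h)]))
E
```

```text
7.8167 [ 0.4859 -0.2407  0.1056] xyaw 1.9893 F [-0.4  0.6 -1.7] 0.035126641991315634
mag bottom [[526.0, 324.0], [628.0, 348.0], [687.0, 199.0]] top [[533.0, 211.0], [638.0, 235.0]]
0.056 [[461.0, 362.0], [666.0, 411.0], [734.0, 228.0], [540.0, 184.0]]
0.06 [[462.0, 353.0], [667.0, 403.0], [735.0, 219.0], [541.0, 176.0]]
0.064 [[462.0, 344.0], [668.0, 394.0], [736.0, 210.0], [542.0, 167.0]]
```

View pics/g4.png

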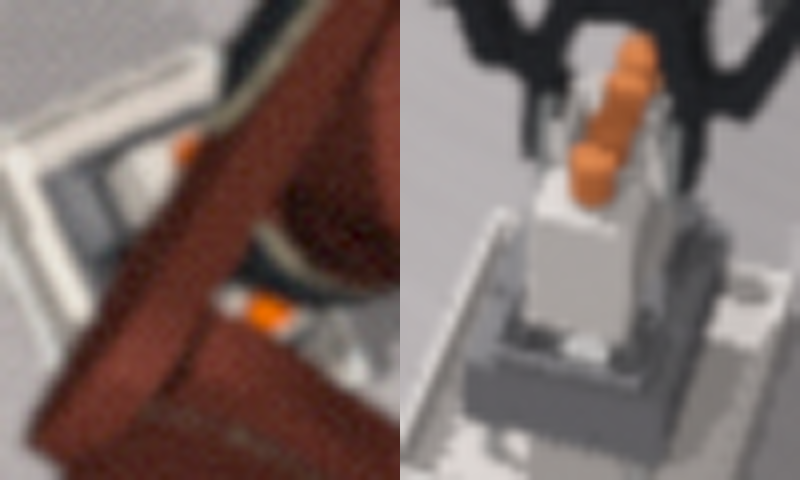

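Magazine corners at side crop (528,320)/(630,340) match the prediction, and the cradle front edge is at (468,340)–(660,390). I'll descend slowly and feel.

Emit:
step_arm([
  [[0, 0, -0.3, 0], [0, 0, -0.2, 0], [0, 0, -0.2, 0], [0, 0, -0.2, 0], [0, 0, 0, 0]],
])

```text
t: 8.23
tool_pos: [0.4848, -0.2402, 0.0947]
tool_rot: [-1.712, -2.633, -0.0]
contact_force: [-0.4, 0.4, -2.5]
opening: 0.035
```

Emit:
step_arm([
  [[0, 0, -0.2, 0], [0, 0, -0.2, 0], [0, 0, -0.2, 0], [0, 0, 0, 0]],
])

```text
t: 8.57
tool_pos: [0.4848, -0.2402, 0.0887]
tool_rot: [-1.711, -2.633, -0.0]
contact_force: [-0.2, 0.5, -2.2]
opening: 0.0349
```

Emit:
step_arm([
  [[0, 0, -0.2, 0], [0, 0, -0.2, 0], [0, 0, 0, 0]],
])

```text
t: 8.82
tool_pos: [0.4848, -0.2402, 0.0847]
tool_rot: [-1.711, -2.633, 0.0]
contact_force: [-0.9, 0.9, -2.1]
opening: 0.0349
```

Emit:
step_arm([
  [[0, 0, -0.2, 0], [0, 0, -0.2, 0], [0, 0, 0, 0]],
])

```text
t: 9.07
tool_pos: [0.4848, -0.2402, 0.0808]
tool_rot: [-1.711, -2.633, 0.0]
contact_force: [-0.3, -0.5, -2.4]
opening: 0.035
```

Emit:
step_arm([
  [[0, 0, -0.2, 0], [0, 0, 0, 0]],
])

```text
t: 9.23
tool_pos: [0.4853, -0.2405, 0.0795]
tool_rot: [1.712, 2.634, 0.0]
contact_force: [-0.3, 0.7, 1.4]
opening: 0.035
```

Emit:
step_arm([
  [[0, 0, -0.15, 0], [0, 0, -0.15, 0], [0, 0, 0, 0]],
])

```text
t: 9.48
tool_pos: [0.4854, -0.2406, 0.0769]
tool_rot: [1.712, 2.634, -0.0]
contact_force: [-1.3, 1.1, 4.5]
opening: 0.0346
```

Emit:
step_arm([
  [[0, 0, -0.1, 0], [0, 0, -0.1, 0], [0, 0, 0, 0], [0, 0, 0, 0]],
])

```text
t: 9.82
tool_pos: [0.4854, -0.2406, 0.0751]
tool_rot: [1.711, 2.634, -0.0]
contact_force: [-2.5, 2.2, 6.0]
opening: 0.0351
```

Emit:
step_arm([
  [[0, 0, -0.1, 0], [0, 0, -0.1, 0], [0, 0, -0.05, 0], [0, 0, 0, 0], [0, 0, 0, 0]],
])

```text
t: 10.23
tool_pos: [0.4855, -0.2406, 0.073]
tool_rot: [1.712, 2.634, -0.0]
contact_force: [-2.8, 2.4, 8.8]
opening: 0.0351
```

Emit:
step_arm([
  [[0, 0, 0, 0], [0, 0, 0, 0]],
], grip=0.55, squeeze=20)

```text
t: 10.4
tool_pos: [0.4855, -0.2406, 0.0729]
tool_rot: [1.711, 2.634, -0.0]
contact_force: [-2.9, 2.3, 8.0]
opening: 0.039
```

Emit:
step_arm([
  [[0, 0, 0, 0], [0, 0, 0, 0]],
], grip=0.52)

```text
t: 10.57
tool_pos: [0.4857, -0.2411, 0.073]
tool_rot: [1.711, 2.633, -0.001]
contact_force: [-3.0, 0.5, 7.4]
opening: 0.0411
```

Emit:
step_arm([
  [[0, 0, 0, 0], [0, 0, 0, 0]],
], grip=0.5)

```text
t: 10.73
tool_pos: [0.4857, -0.2411, 0.073]
tool_rot: [1.711, 2.633, -0.001]
contact_force: [-2.0, 0.9, 5.7]
opening: 0.0427
```

Emit:
step_arm([
  [[0, 0, 0, 0], [0, 0, 0, 0]],
], grip=0.48)

```text
t: 10.9
tool_pos: [0.4856, -0.241, 0.0729]
tool_rot: [1.711, 2.633, -0.001]
contact_force: [-1.3, -0.0, 5.8]
opening: 0.0443
```

Emit:
step_arm([
  [[0, 0, 0, 0], [0, 0, 0, 0]],
], grip=0.46)

```text
t: 11.07
tool_pos: [0.4856, -0.241, 0.0728]
tool_rot: [1.711, 2.633, -0.001]
contact_force: [-2.9, 0.1, 5.0]
opening: 0.0462
```

Emit:
step_arm([
  [[0, 0, 0, 0], [0, 0, 0, 0]],
], grip=0.44)

```text
t: 11.23
tool_pos: [0.4857, -0.241, 0.0727]
tool_rot: [1.711, 2.633, -0.001]
contact_force: [-1.8, 0.0, 6.0]
opening: 0.0479
```

Emit:
step_arm([
  [[0, 0, -0.1, 0], [0, 0, -0.1, 0], [0, 0, 0, 0]],
])

```text
t: 11.48
tool_pos: [0.4859, -0.241, 0.0709]
tool_rot: [1.711, 2.632, -0.0]
contact_force: [-1.2, 0.6, 6.6]
opening: 0.0479
```

Emit:
step_arm([
  [[0, 0, 0, 0], [0, 0, 0, 0], [0, 0, 0, 0]],
], grip=0.38)

```text
t: 11.73
tool_pos: [0.4849, -0.2403, 0.0693]
tool_rot: [-1.712, -2.634, 0.0]
contact_force: [-0.6, 0.9, 0.5]
opening: 0.0528
```

Emit:
step_arm([
  [[0, 0, 0, 0], [0, 0, 0, 0], [0, 0, 0, 0], [0, 0, 0, 0], [0, 0, 0, 0]],
], grip=0.0)

```text
t: 12.15
tool_pos: [0.4851, -0.2404, 0.0697]
tool_rot: [-1.712, -2.634, 0.0]
contact_force: [-0.6, -0.4, 0.3]
opening: 0.0855
```

Emit:
step_arm([
  [[0, 0, 0.5, 0], [0, 0, 1, 0], [0, 0, 2, 0], [0, 0, 3, 0], [0, 0, 3, 0], [0, 0, 3, 0], [0, 2, 2, 0], [-1, 3, 0, 0], [-1, 3, 0, 0], [-1, 3, 0, 0]],
])

```text
t: 12.98
tool_pos: [0.4551, -0.1297, 0.2168]
tool_rot: [1.712, 2.631, 0.001]
contact_force: [0.4, 0.5, 1.0]
opening: 0.0856
```

Emit:
step_arm([
  [[-1, 3, 0, 0], [-1, 3, 0, 0], [0, 3, 0, 0], [0, 3, 0, 0], [0, 3, 0, 0], [0, 0, 0, 0]],
])

```text
t: 13.48
tool_pos: [0.4349, 0.0234, 0.2161]
tool_rot: [1.704, 2.638, 0.004]
contact_force: [0.0, -0.8, 0.6]
opening: 0.0856
```

```bash
python3 v.py g5.png .485 -.24 .06
python3 - <<'E'
from fit import *
b=cv2.imread('pics/g5.png')
# orange cap centroids in both crops
h=cv2.cvtColor(b,cv2.COLOR_BGR2HSV);m=cv2.inRange(h,(4,150,110),(16,255,255))
n,_,st,ce=cv2.connectedComponentsWithStats(m)
print([(c.round(0).tolist(),int(s[4])) for c,s in zip(ce[1:],st[1:]) if s[4]>200])
ot=proj('top',[.485,-.24,.06])[0].round()-[25,30];os=proj('side',[.485,-.24,.06])[0].round()-[25,30]
for zu in(.0365,.0405,.0455):
    L=[((1.5-i)*.0205,0,zu+.0644) for i in range(4)];w=W([.4855,-.2405,.4189],L)
    print(zu,((proj('top',w)-ot+.5)*8-.5).round().tolist(),((proj('side',w)-os+.5)*8-.5+[400,0]).round().tolist())
E
```

```text
13.5833 [0.4352 0.0202 0.2158] xyaw 1.9916 F [-0.3  0.1 -0.3] 0.08518910425120076
[([608.0, 153.0], 5278), ([199.0, 156.0], 828), ([223.0, 204.0], 1120), ([247.0, 255.0], 1187), ([268.0, 306.0], 907)]
0.0365 [[197.0, 156.0], [220.0, 206.0], [243.0, 256.0], [266.0, 306.0]] [[634.0, 103.0], [620.0, 137.0], [605.0, 173.0], [589.0, 210.0]]
0.0405 [[199.0, 155.0], [222.0, 205.0], [245.0, 255.0], [269.0, 305.0]] [[635.0, 94.0], [620.0, 128.0], [605.0, 164.0], [590.0, 201.0]]
0.0455 [[202.0, 153.0], [225.0, 203.0], [249.0, 253.0], [272.0, 304.0]] [[636.0, 82.0], [621.0, 117.0], [606.0, 153.0], [591.0, 190.0]]
```

View pics/g5.png

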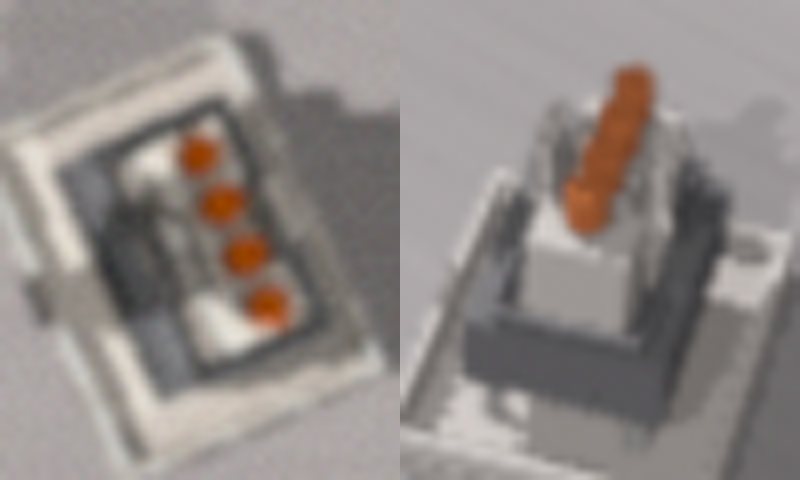

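Caps sit at top crop (199,156)–(268,306), in line with the bay. In the side view the magazine is upright, with both thumb pads standing out evenly at (545,150) and (680,150). I'll make one last numeric height check.

```bash
python3 - <<'E'
from fit import *
ot=proj('top',[.485,-.24,.06])[0].round()-[25,30];os=proj('side',[.485,-.24,.06])[0].round()-[25,30]
x=tri([('top',px(ot,(234.25,230.25))),('side',px(os,(208,153)))])
print('cap centre',x.round(4),'underside est',round(x[2]-.0644,4),'(latched ~.0405, unlatched >=.0445)')
o=readout.get_obs();print(o['t'],o['contact_force'])
E
```

```text
cap centre [ 0.4847 -0.2405  0.1026] underside est 0.0382 (latched ~.0405, unlatched >=.0445)
13.5833 [-0.28494706  0.13248152 -0.29867135]
```

```bash
python3 -c "
from h import *
print(ctrl.finish_job())"
```

```text
the job is handed in; nothing more can be done
None
```

The white magazine is in the bay of the transit carrier and, as far as I could check from outside, latched. The job was handed in at about 13.6 s of the 43 s allowed, and no verdict was reported.

**What I did:** I squeezed both tabs; the wrist then read about +8 N upward, the sprung plate pushing the freed magazine. I lifted it out without the latches catching, with the force never worse than about -3 N. In the carrier I pressed down to about 11 N and opened the jaws in small steps. After another 2 mm of downward travel I let go and moved clear.

**Last checks:**
- **Release:** the force dropped to about 0 N when the jaws opened, and the magazine was still seated and upright in the picture taken after I moved away.
- **Height:** the caps in both cameras put the underside at about 38 mm. Latched should read about 40.5 mm and unlatched at least 44.5 mm, so this agrees with latched.
- **Tabs:** both thumb pads stand out evenly in the side view. The tab and plunger readings are not available to me, and I did not do a pull test.
- **Other things on the table:** I did not feel the arm touch any of them, but I did not compare before and after pictures.

**Disagreements:**
- The two cameras differed by up to about 5 mm on where the carrier stands. I used a middle value and it went in cleanly.
- Gripping the magazine, the jaws read 35 mm instead of the 40 mm expected. I took that as give in the pads.
- One early move call was sent in the same batch as a measuring script, against the no-script-running rule. The script crashed with a timing error and the move went normally.

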